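Cure a varnished pawn: load the lamp and click its timer to the red dot

TASK

Cure the freshly varnished wooden pawn: stand it upright in the middle of the lamp's round metal tray, under the hood, and let go of it. Then turn the lamp's click timer clockwise until its yellow pointer rests in the click at the red dot, the seventh click after the blue one, never going past it, and let go. Leave the black pawn, the jar, the die and the paint bottle where they stand.

Things in the scene. Friction and masses are not known exactly. Their poses are not given: they have to be found in the camera images.
- pawn: the light wooden pawn, 120 mm tall, about 90 g, standing upright: round foot 56 mm in diameter and 12 mm high, tapering to a neck 24 mm in diameter, and on top a barrel head 38 mm in diameter with straight upright sides from 83 to 113 mm above the underside. Origin: centre of the underside; z up the pawn. A round thing: its yaw means nothing.
- pawn_head (a point): middle of the wooden pawn's 38 mm barrel head, 100 mm above its underside
- lamp: curing lamp, fixed to the shelf: grey slab 165 mm (x) by 300 mm (y), 20 mm thick. Origin: on the shelf, middle of its width, 80 mm behind its front edge; x points from front (robot side) to back, y left, z up. Tray at y +75 mm, hood above it; at y -145 to -15 mm a white panel, 130 mm wide, 120 mm along the slope, rises to the back at 35 degrees; knob in its middle at x 0, y -80, z 85 mm.
- hood_edge (a point): middle of the lower front edge of the lamp's white hood, 12 mm behind the tray's middle, 172 mm above the shelf. The hood runs 70 mm back from here, 50 mm to each side and 30 mm up, on a column 60 mm wide behind the tray. So a hand cannot come straight down over the tray: it must lean back towards the lamp's front, 25 to 50 degrees from vertical. Axes as the lamp's.
- tray (a point): middle of the aluminium tray's flat top: a disc 100 mm in diameter, 28 mm above the shelf, with a thin black circle 72 mm in diameter marked on it. Axes as the lamp's.
- timer (a joint): timer knob's angle, rad: 0 at the blue dot, growing clockwise seen looking onto the knob. A spring detent clicks every 24 degrees (0.419); let go between clicks it snaps to the nearer one (it may hang if left almost exactly midway); a click takes about 0.12 N m. Dots mark clicks 0 (blue) to 9; the seventh (2.932) is red and bigger. Starts in click 0, 1, 2 or 3; end stop just below 0.
- timer_grip (a point): on the timer knob's axis, 30 mm above the sloped panel, inside its bar grip; turns with it. z points out along the axis (35 degrees from vertical, leaning to the lamp's front), x along the bar to its yellow pointer end. Knob: black disc 68 mm in diameter, top 11 mm above the panel, with a grey bar 64 mm long (x), 14 mm wide (y), top 38 mm above the panel.
- black_pawn: a black pawn of the same shape as the wooden one, loose, to be left alone. Origin: centre of the underside
- jar: green glass jar, 66 mm in diameter and 100 mm tall, loose, to be left alone. Origin: centre of the underside
- die: purple die, a 55 mm cube with white pips, loose, to be left alone. Origin: centre of the underside
- paint: blue paint bottle, 40 mm in diameter and 75 mm tall, loose, to be left alone. Origin: centre of the underside
Not all that is in view belongs to the job. What is shaped like the pawn but purple is not meant.

How it is judged:
On the way, in this order (a step that is already met when the one before it is completed fails the run):
1. the wooden pawn stands upright in the middle of the tray, let go (horizontal distance between pawn and tray below 0.016 m and z of pawn in the frame of tray between -0.006 and 0.006 m and angle between pawn's own z axis and vertical below 0.1 rad and contact force between pawn and the fingers below 0.1 N and linear speed of pawn below 0.02 m/s), for 0.2 s.
2. the timer stands in the click at the red dot (value of joint timer between 2.8 and 3.06 rad), for 0.3 s.
At the end, for the whole second after the job is handed in: The wooden pawn stands upright (within 0.1 rad) and at rest on the tray, its middle within 16 mm of the tray's; the timer rests in the seventh click (2.932 rad, within 0.13) and was never past 3.2 rad; the bystanders are within 30 mm of their places, upright (all of step 2 and horizontal distance between pawn and tray below 0.016 m and z of pawn in the frame of tray between -0.006 and 0.006 m and angle between pawn's own z axis and vertical below 0.1 rad and linear speed of pawn below 0.02 m/s and contact force between anything else and the fingers below 0.1 N); the robot touches nothing.
It fails at once if the black pawn is shifted by more than 30 mm or tipped (distance of black_pawn from where it was at the start of the episode above 0.03 m or angle between black_pawn's own z axis and vertical above 0.35 rad).
It fails at once if the green jar is shifted by more than 30 mm or tipped (distance of jar from where it was at the start of the episode above 0.03 m or angle between jar's own z axis and vertical above 0.35 rad).
It fails at once if the purple die is shifted by more than 30 mm or tipped (distance of die from where it was at the start of the episode above 0.03 m or angle between die's own z axis and vertical above 0.35 rad).
It fails at once if the blue paint bottle is shifted by more than 30 mm or tipped (distance of paint from where it was at the start of the episode above 0.03 m or angle between paint's own z axis and vertical above 0.35 rad).
It fails at once if the timer is turned past the red dot's click (value of joint timer above 3.2 rad).
It also fails if it takes over 64 s, if anything falls off the work surface, if the arm or the gripper's body presses on something with over 40 N, if the wrist force passes 120 N, or if a joint passes its speed limit or range.

ROBOT

A 7-joint arm with a two-finger parallel gripper is mounted at the origin on the work surface. World frame = base frame: x ahead of the robot, y to its left, z up, the work surface at z = 0. Lengths are in m, angles in rad, forces in N, time in s.
With the tool pointing down it reaches from about 0.35 to 0.9 m from the base axis. Payload 19.9 kg.
Tool frame: the origin (TCP) lies between the finger pads; the fingertips stand 8 mm ahead of it and the grasp point (between the pads) lies 11 mm behind it; z points along the fingers, y is the direction in which the jaws open and shut (so a half turn about z gives the same grasp; the last joint's range is limited). The gripper opens to 85 mm and grips with 20 to 120 N. Pads are 22 mm wide; open, the fingers measure 114 mm over their backs; the gripper's body (76 mm by 85 mm) begins 54 mm behind the grasp point. The pads swing forward as they close: fully open they stand 13 mm farther back than shut.
Start: joints at [1.198, 0.417, -0.01, 1.614, 0.005, 1.111, -0.053], TCP at [0.204, -0.591, 0.21] pointing down, gripper open.
Joint ranges: [-2.81, 2.81], [-0.39, 2.02], [-1.27, 1.25], [0.06, 2.57], [-1.19, 4.33], [0.19, 2], [-2.82, 2.82]. Speed limits (rad/s): [1.89, 1.89, 2.39, 2.39, 3.01, 3.01, 3.01].

INTERFACE

Orientations are given as a rotation vector (axis times angle).
In Python, from cell import bot, set_gripper, solver, telemetry, cams, ticket gives the robot as it stands. Calls block until the motion is done:
- bot.movep(position, orientation): joint-space move of the TCP to a pose.
- bot.move_l(position, orientation=None, v=0.15, until_force=None): straight line of the TCP; orientation=None keeps the orientation; v is the mean speed in m/s. With until_force (N) it stops when the force on the tool has changed by that much, and returns True; else False.
- bot.move_j(angles): joint-space move.
- set_gripper(opening): finger opening in m; the grip force is fixed at half the most; returns when the fingers have stopped.
- bot.hold(seconds).
- solver.solve_ik(position, orientation): joint angles nearest the present ones, or None.
- telemetry.state(): the state.
- cams.read_camera(name): name is "scene" or "top" or "wrist"; returns a dict with "color" (384x512x3 uint8, red, green, blue), "camera_matrix" (3x3 intrinsics, pixels), "dist" ([k1, k2, p1, p2, k3] as OpenCV has them; the pictures are not rectified), "xyz" and "rotation" of the camera in the world. Camera axes: x right, y down, z forward; pixel columns grow to the right and rows downward; lengths in m; the calibration is good to about 2 mm. A picture is of the moment at which its call begins. There is no depth.
A pose or a line that the arm cannot do raises bot.MotionError and nothing moves.
- ticket.close_job(): hands the job in, once; it reports no verdict.
The state is a dict: "time_s": time; "q": joint angles; "qd": joint speeds; "joint_torque": joint torques, N m; "tcp_pos": TCP position; "orientation": TCP orientation; "wrist_force": force on the tool from outside, world axes, zero at the start; "torque": the same for the moment, N m; "gripper_width": finger opening in m.
Only numpy, scipy, OpenCV 4.12 (cv2) and the standard library are available. Lean on these libraries where they do the work, as an engineer would, in place of code of your own. Each camera call takes 0.05 s, during which the arm holds its last target. There are 200 camera calls.

## Working session

There is one attempt and no reset: what is moved stays moved. The work goes in short steps, each a Python script; the robot and the scene stay as the last script left them, time stands still between calls to the robot, and variables do not carry over. Pictures are saved under pics/ and viewed, about 8 in all and at most 12, crops included, and the job is handed in when it is done.

```bash
mkdir -p pics; ls
python3 - <<'E'
from cell import cams,telemetry
import cv2,numpy as np
ims=[]
for n in ("scene","top"):
    r=cams.read_camera(n); cv2.imwrite(f"pics/{n}0.png",cv2.cvtColor(r["color"],cv2.COLOR_RGB2BGR))
    print(n,r["camera_matrix"].tolist(),r["dist"],r["xyz"],np.round(r["rotation"],3).tolist())
    
print(telemetry.state())
E
```

```text
pics
scene [[454.86809376754775, 0.0, 257.5272252540118], [0.0, 454.86809376754775, 194.68696840641712], [0.0, 0.0, 1.0]] [-0.13370418  0.          0.          0.          0.        ] [ 0.96544824 -0.81648864  1.11819867] [-2.342, -0.572, 0.236]
top [[423.3822296856407, 0.0, 252.46205732754], [0.0, 423.3822296856407, 195.24524449982673], [0.0, 0.0, 1.0]] [-0.01319671  0.          0.          0.          0.        ] [ 0.31990328 -0.0175076   1.43137422] [-2.17, 2.117, -0.165]
{'time_s': 0.1, 'q': array([ 1.19748344,  0.41790404, -0.01025948,  1.61412249,  0.00474224,
        1.11072768, -0.05297767]), 'qd': array([ 0.00088607, -0.00040423, -0.00134376, -0.00267566, -0.00065588,
       -0.00025916,  0.0015679 ]), 'joint_torque': array([ 1.99681774e-03, -8.65820146e+01,  6.80843778e-01, -4.35638094e+01,
        1.92980940e-02,  5.03449410e-03,  3.64738435e-05]), 'tcp_pos': array([ 0.20343708, -0.59059437,  0.20932588]), 'orientation': array([-3.09737564e+00, -5.18656748e-01,  5.15225857e-04]), 'wrist_force': array([-0.47748257, -0.3019412 , -0.6645161 ]), 'torque': array([-0.00786647,  0.0927572 , -0.01763825]), 'gripper_width': 0.08536986393037586}
```

View pics/scene0.png

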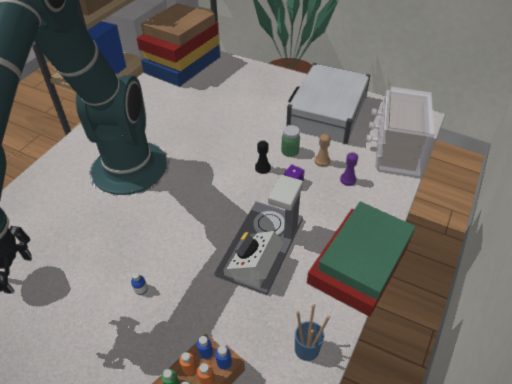

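View pics/top0.png

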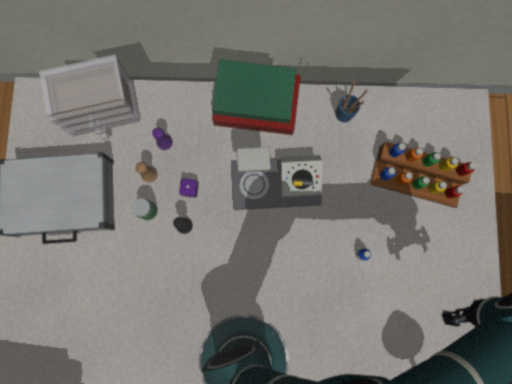

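```bash
cat > h.py <<'E'
import cv2,numpy as np
from scipy.spatial.transform import Rotation as R
from cell import cams
def rot(r):
    r=np.asarray(r["rotation"],float)
    return r if r.shape==(3,3) else R.from_rotvec(r).as_matrix()
def ray(r,uv):
    p=cv2.undistortPoints(np.array([[uv]],float),r["camera_matrix"],r["dist"])[0,0]
    d=rot(r)@np.array([p[0],p[1],1]); return np.array(r["xyz"]),d/np.linalg.norm(d)
def onz(r,uv,z):
    o,d=ray(r,uv); return o+d*(z-o[2])/d[2]
def tri(obs):
    A=0;b=0
    for r,uv in obs:
        o,d=ray(r,uv);P=np.eye(3)-np.outer(d,d);A=A+P;b=b+P@o
    x=np.linalg.solve(A,b)
    return x,[np.linalg.norm((np.eye(3)-np.outer(d,d))@(x-o)) for o,d in (ray(r,uv) for r,uv in obs)]
def proj(r,X):
    Rm=rot(r);return cv2.projectPoints(np.array(X,float).reshape(-1,1,3),cv2.Rodrigues(Rm.T)[0],-Rm.T@np.array(r["xyz"]),r["camera_matrix"],r["dist"])[0][:,0]
def crop(r,box,s):
    x0,y0,x1,y1=box
    return cv2.resize(cv2.cvtColor(r["color"],cv2.COLOR_RGB2BGR)[y0:y1,x0:x1],None,fx=s,fy=s,interpolation=cv2.INTER_CUBIC)
def blobs(r,lo,hi,box,n=3):
    x0,y0,x1,y1=box
    m=cv2.inRange(cv2.cvtColor(r["color"],cv2.COLOR_RGB2HSV)[y0:y1,x0:x1],lo,hi)
    k,l,s,c=cv2.connectedComponentsWithStats(m)
    return [(c[i]+[x0,y0],s[i]) for i in sorted(range(1,k),key=lambda i:-s[i][4])[:n]]
E
python3 - <<'E'
from h import *
S=cams.read_camera("scene");T=cams.read_camera("top")
a=crop(S,(205,115,365,295),3.3);b=crop(T,(120,130,330,235),2.5)
a=cv2.resize(a,(400,450)); # scale 2.5
a=crop(S,(215,115,365,295),2.5)
c=np.zeros((a.shape[0]+b.shape[0],525,3),np.uint8);c[:a.shape[0],:a.shape[1]]=a;c[a.shape[0]:a.shape[0]+b.shape[0],:b.shape[1]]=b
c=np.hstack([b, np.zeros((b.shape[0],5,3),np.uint8)]) if 0 else c
c=c[:, :525]; print(c.shape)
cv2.imwrite("pics/z.png",cv2.resize(c,None,fx=.82,fy=.82) if c.shape[0]>730 else c[:,:])
for n,r,box in(("S",S,(300,125,340,172)),("T",T,(130,155,165,188))):
    for c_,s in blobs(r,(8,70,60),(22,255,255),box,2):print(n,"wood",c_,s)
for n,r,box in(("S",S,(220,170,310,295)),("T",T,(225,140,330,215))):
    for nm,lo,hi in(("yel",(22,120,120),(34,255,255)),("red",(0,130,90),(6,255,255)),("blue",(100,120,70),(125,255,255))):
        for c_,s in blobs(r,lo,hi,box,2):print(n,nm,c_,s)
E
```

```text
(712, 525, 3)
S wood [322.82838284 151.01320132] [ 15   9  15  32 303]
T wood [146.19367589 171.76284585] [  6   7  21  20 253]
S yel [244.19230769 235.03846154] [21 62  7  7 26]
S red [309. 272.] [ 89 101   1   3   3]
S red [242. 263.] [22 93  1  1  1]
T yel [297.475 182.95 ] [68 41  9  5 40]
T red [317. 176.] [92 36  1  1  1]
```

View pics/z.png

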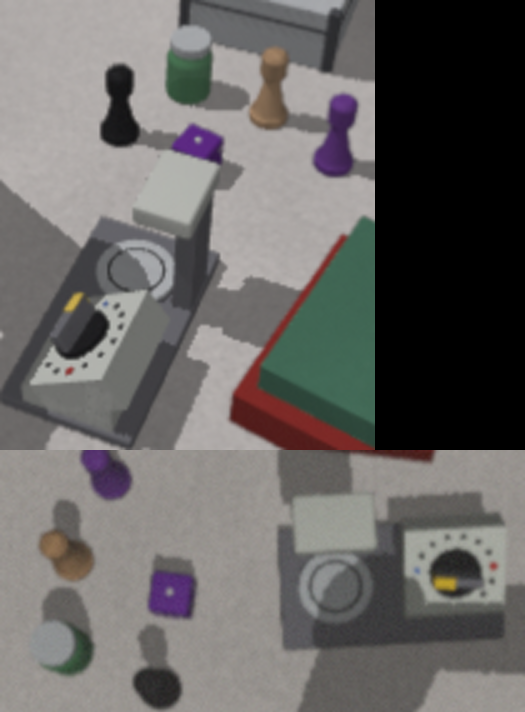

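Run:
```python
from h import *
S=cams.read_camera("scene");T=cams.read_camera("top")
t=lambda x,y:(120+x/2.5,130+(y-450)/2.5); s=lambda x,y:(215+x/2.5,115+y/2.5)
print("tray",onz(T,t(336,586),.028),onz(S,s(137,270),.028))
a=onz(T,t(285,648),.02);b=onz(T,t(503,637),.02);print("front L,R",a,b,np.linalg.norm(a-b))
a2=onz(S,s(3,398),.02);c=onz(S,s(104,219),.02);print("S left?",a2,c,np.linalg.norm(a2-c))
d=onz(S,s(130,445),.02);print("S BR",d,np.linalg.norm(d-a2))
print("head",tri([(T,t(54,544)),(S,s(274,62))]), onz(T,t(74,563),.01), onz(S,s(269,120),.0))
print("yel",tri([(T,(297.475,182.95)),(S,(244.19,235.04))]))
print("red",tri([(T,t(493.5,566)),(S,s(69,371))]),"blue",tri([(T,t(417,570)),(S,s(106,303))]))
print("knobdisc",tri([(T,t(457,572)),(S,s(80,335))]))
for n,v,w in(("black",t(158,685),s(120,135)),("jar",t(65,650),s(189,85)),("die",t(172,594),s(197,145))):print(n,onz(T,v,.03),onz(S,w,.03))
```

```text
tray [ 0.57174714 -0.02361521  0.028     ] [ 0.57904436 -0.02049529  0.028     ]
front L,R [0.48698705 0.04277134 0.02      ] [ 0.50915402 -0.24996658  0.02      ] 0.2935759943262798
S left? [ 0.52494085 -0.25190051  0.02      ] [0.50031201 0.04160986 0.02      ] 0.29454187542894233
S BR [ 0.68069441 -0.23987816  0.02      ] 0.1562168675959424
head (array([0.60614616, 0.34161274, 0.09827658]), [np.float64(0.0014004015403701149), np.float64(0.0014004015403700078)]) [0.59796112 0.33541207 0.01      ] [0.61367559 0.33255327 0.        ]
yel (array([ 0.56539431, -0.15781859,  0.11734624]), [np.float64(0.0020018515249447507), np.float64(0.0020018515249448443)])
red (array([ 0.59512568, -0.22498555,  0.08626163]), [np.float64(0.0029656279803348656), np.float64(0.002965627980334826)]) blue (array([ 0.58766838, -0.12549668,  0.08731925]), [np.float64(0.0035703386300700744), np.float64(0.003570338630070117)])
knobdisc (array([ 0.58460235, -0.17809608,  0.08879319]), [np.float64(0.0018202581596328262), np.float64(0.0018202581596330266)])
black [0.43226873 0.20906848 0.03      ] [0.45230679 0.18026705 0.03      ]
jar [0.47580169 0.3352196  0.03      ] [0.49335444 0.31702976 0.03      ]
die [0.55496659 0.19626916 0.03      ] [0.55443261 0.21072538 0.03      ]
```

```bash
cat >> h.py <<'E'
from cell import bot,set_gripper,solver,telemetry
def ori(phi,th,s=1,roll=0):
    z=np.array([np.cos(phi)*np.sin(th),np.sin(phi)*np.sin(th),-np.cos(th)])
    y=s*np.array([-np.sin(phi),np.cos(phi),0]); M=np.c_[np.cross(y,z),y,z]
    M=M@R.from_rotvec([0,0,roll]).as_matrix()
    return M
rv=lambda M:R.from_matrix(M).as_rotvec()
def ik(p,M): return solver.solve_ik(np.asarray(p),rv(M))
E
python3 - <<'E'
from h import *
for s in(1,-1):
    for nm,p,phi,th in(("lampview",(.585,-.10,.08),.08,.75),("tray",(.576,-.022,.13),.08,.75),("pawn",(.606,.340,.1),.5,.75),("knob",(.588,-.177,.11),.08,.61)):
        M=ori(phi,th,s)
        for back in (-.011,.11,.2):
            q=ik(np.array(p)-M[:,2]*back,M); print(s,nm,back,None if q is None else np.round(q,2))
M=ori(.08,.6,-1);bot.movep(np.array([.585,-.08,.06])-M[:,2]*.24,rv(M))
W=cams.read_camera("wrist");np.save("pics/w1.npy",W,allow_pickle=True);cv2.imwrite("pics/w1.png",crop(W,(0,0,512,384),1.5))
print(telemetry.state()["time_s"])
E
```

```text
1 lampview -0.011 [ 1.14  0.72 -1.08  2.3   2.38  0.41 -0.23]
1 lampview 0.11 [ 1.02  0.14 -0.73  2.43  4.25  0.2  -2.33]
1 lampview 0.2 [-0.33 -0.28  0.64  2.5  -0.65  0.21  2.6 ]
1 tray -0.011 [ 0.97  0.48 -1.07  2.34  2.25  0.36 -0.4 ]
1 tray 0.11 None
1 tray 0.2 [-0.02 -0.39  0.09  2.48 -0.23  0.31  1.91]
1 pawn -0.011 [ 0.27  0.79 -1.08  2.09  2.02  0.64 -0.13]
1 pawn 0.11 [ 0.36  0.36 -1.08  2.23  1.74  0.37 -0.1 ]
1 pawn 0.2 [-1.48 -0.12  0.83  2.35  0.94  0.21  0.59]
1 knob -0.011 [ 1.27  0.64 -1.1   2.14  1.31  0.29  0.87]
1 knob 0.11 [ 0.43  0.09  0.03  2.23 -0.83  0.41  2.81]
1 knob 0.2 [ 0.4  -0.11  0.12  2.23 -0.6   0.59  2.6 ]
-1 lampview -0.011 [ 1.01  0.61 -0.9   2.3   2.65  0.33  2.56]
-1 lampview 0.11 [ 1.02  0.14 -0.73  2.43  4.25  0.2   0.81]
-1 lampview 0.2 [ 0.22 -0.19  0.16  2.49 -1.1   0.32 -0.13]
-1 tray -0.011 [ 0.82  0.4  -0.89  2.34  2.44  0.29  2.5 ]
-1 tray 0.11 None
-1 tray 0.2 [ 0.34 -0.37 -0.19  2.47 -0.66  0.36 -0.81]
-1 pawn -0.011 [-0.27  0.51 -0.37  2.1   2.38  0.28  2.37]
-1 pawn 0.11 None
-1 pawn 0.2 [-1.48 -0.12  0.83  2.35  0.94  0.21 -2.56]
-1 knob -0.011 [ 1.27  0.64 -1.1   2.14  1.31  0.29 -2.28]
-1 knob 0.11 [ 0.85  0.11 -0.42  2.22 -0.73  0.38 -0.42]
-1 knob 0.2 [ 0.95 -0.1  -0.4   2.21 -0.69  0.62 -0.45]
2.325
```

View pics/w1.png

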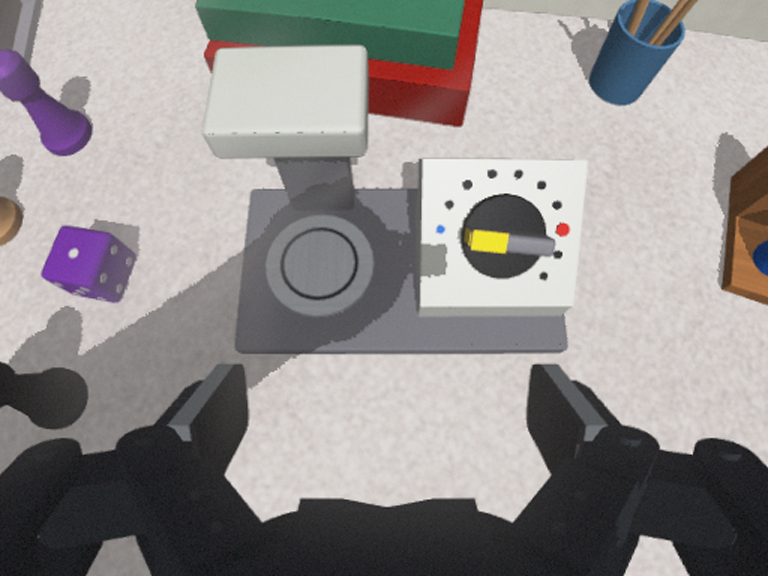

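Run:
```python
from h import *
W=np.load("pics/w1.npy",allow_pickle=True).item()
B=lambda lo,hi,box:blobs(W,lo,hi,tuple(int(v/1.5) for v in box),1)[0]
red=B((0,130,90),(6,255,255),(550,210,580,245));blue=B((100,120,70),(125,255,255),(430,215,450,240));yel=B((22,120,100),(34,255,255),(450,220,530,260))
print(red,blue,yel)
g=cv2.cvtColor(W["color"],cv2.COLOR_RGB2GRAY)
# black circle on tray
x0,y0,x1,y1=180,145,246,207
m=cv2.inRange(g[y0:y1,x0:x1],0,45);k,l,s,c=cv2.connectedComponentsWithStats(m);print(s[1:])
i=1+np.argmax(s[1:,2]);pts=np.argwhere(l==i)[:,::-1]+[x0,y0];e=cv2.fitEllipse(pts.astype(np.float32));print(e)
P=np.array([onz(W,p,.028) for p in pts.astype(float)]);A=np.c_[P[:,:2],np.ones(len(P))];w=np.linalg.lstsq(A,(P[:,:2]**2).sum(1),rcond=None)[0];tc=w[:2]/2
print("tray",tc,"diam",2*np.sqrt(w[2]+tc@tc))
# lamp yaw from red-blue dots: lies on panel; front slab edge
a=onz(W,(236/1.5,352/1.5),.02);b=onz(W,(567/1.5,352/1.5),.02);print("front",a,b,np.linalg.norm(a-b),np.arctan2(b[0]-a[0],a[1]-b[1]))
T=cams.read_camera("top")
for psi in(.06,.075,.09):
    L=R.from_euler("z",psi).as_matrix();o=np.r_[tc,0]-L@[0,.075,0]
    kp=o+L@[0,-.08,.085];zk=L@[-np.sin(.6109),0,np.cos(.6109)]; yk=L@[0,1,0];uk=np.cross(yk,zk) # up-slope
    def onp(uv,h):
        oo,d=ray(W,uv);t=zk@(kp+zk*h-oo)/(zk@d);p=oo+t*d-kp;return np.array([p@uk,p@yk])*1000
    print(psi,o,"kp",kp)
    for nm,u,h in(("red",red[0],0),("blue",blue[0],0),("yel",yel[0],.038)):
        p=onp(u,h);print(nm,p,np.hypot(*p),"cw angle from up",np.degrees(np.arctan2(-p[1],p[0])))
    disc=np.array([onp(q,.011) for q in((462/1.5,236/1.5),(546/1.5,236/1.5),(504/1.5,194/1.5),(504/1.5,279/1.5))]);print(disc.round(1).tolist())
```

```text
(array([374.71428571, 152.5       ]), array([ 5,  9,  8,  8, 56], dtype=int32)) (array([293.5, 152.5]), array([ 6,  8,  4,  4, 16], dtype=int32)) (array([324.58823529, 160.29144385]), array([ 10,   7,  29,  16, 374], dtype=int32))
[[40  8  1  1  1]
 [43  9  1  1  1]
 [45 10  1  1  1]
 [47 11  1  1  1]
 [54 18  1  1  1]
 [55 20  1  1  1]
 [56 22  1  2  2]
 [57 25  1  4  4]
 [57 30  1  5  5]
 [56 37  1  1  1]
 [55 39  1  1  1]
 [54 41  1  1  1]
 [49 44  4  4  4]
 [44 48  4  3  4]
 [39 51  4  2  4]
 [26 53  2  1  2]
 [29 53  1  1  1]
 [33 53  4  1  4]]Traceback (most recent call last):
  File "<stdin>", line 10, in <module>
cv2.error: OpenCV(4.12.0) /io/opencv/modules/imgproc/src/shapedescr.cpp:361: error: (-201:Incorrect size of input array) There should be at least 5 points to fit the ellipse in function 'fitEllipseNoDirect'
```

```bash
cat > m.py <<'E'
from h import *
W=np.load("pics/w1.npy",allow_pickle=True).item()
B=lambda lo,hi,box:blobs(W,lo,hi,tuple(int(v/1.5) for v in box),1)[0]
red=B((0,130,90),(6,255,255),(550,210,580,245));blue=B((100,120,70),(125,255,255),(430,215,450,240));yel=B((22,120,100),(34,255,255),(450,220,530,260))
g=cv2.cvtColor(W["color"],cv2.COLOR_RGB2GRAY)
bh=cv2.morphologyEx(g,cv2.MORPH_BLACKHAT,np.ones((7,7),np.uint8)).astype(float)
yy,xx=np.mgrid[:384,:512];rr=np.hypot(xx-212.7,yy-175.5)
pts=np.argwhere((bh>20)&(rr>19)&(rr<30))[:,::-1]
P=np.array([onz(W,p,.028) for p in pts.astype(float)]);A=np.c_[P[:,:2],np.ones(len(P))];w=np.linalg.lstsq(A,(P[:,:2]**2).sum(1),rcond=None)[0];tc=w[:2]/2
print("tray",tc,"diam",2*np.sqrt(w[2]+tc@tc),len(pts))
a=onz(W,(236/1.5,352/1.5),.02);b=onz(W,(567/1.5,352/1.5),.02);print("front",a,b,np.linalg.norm(a-b),np.arctan2(b[0]-a[0],a[1]-b[1]))
for psi in(.06,.075,.09):
    L=R.from_euler("z",psi).as_matrix();o=np.r_[tc,0]-L@[0,.075,0]
    kp=o+L@[0,-.08,.085];zk=L@[-np.sin(.6109),0,np.cos(.6109)]; yk=L@[0,1,0];uk=np.cross(yk,zk) # up-slope
    def onp(uv,h):
        oo,d=ray(W,uv);t=zk@(kp+zk*h-oo)/(zk@d);p=oo+t*d-kp;return np.array([p@uk,p@yk])*1000
    print(psi,o,"kp",kp)
    for nm,u,h in(("red",red[0],0),("blue",blue[0],0),("yel",yel[0],.038)):
        p=onp(u,h);print(nm,p,np.hypot(*p),"cw angle from up",np.degrees(np.arctan2(-p[1],p[0])))
    disc=np.array([onp(q,.011) for q in((462/1.5,236/1.5),(546/1.5,236/1.5),(504/1.5,194/1.5),(504/1.5,279/1.5))]);print(disc.round(1).tolist())
E
python3 m.py
python3 - <<'E'
from h import *
S=np.cos
for nm,p,ph in(("pawn",(.606,.340,.1),np.arange(-.6,1.3,.2)),("tray",(.576,-.022,.13),np.arange(-.3,.5,.1))):
  for th in(.6,.7):
   for phi in ph:
    for s in(1,-1):
     M=ori(phi,th,s);qs=[ik(np.array(p)-M[:,2]*b,M) for b in(-.011,.06)]
     if all(q is not None for q in qs):print(nm,th,round(phi,2),s,[np.round(q,2).tolist() for q in qs])
E
```

```text
tray [ 0.57426829 -0.01778243] diam 0.06837384936606493 463
front [0.48653254 0.04626633 0.02      ] [ 0.5095348  -0.24612802  0.02      ] 0.2932977281146395 0.07850693218250705
0.06 [ 0.57876559 -0.09264747  0.        ] kp [ 0.58356271 -0.17250352  0.085     ]
red [  9.10795531 -48.54712668] 49.39411258716946 cw angle from up 79.37422344200306
blue [ 6.85807815 49.82606252] 50.295822315979365 cw angle from up -82.16302973300847
yel [ 4.74363515 19.57151448] 20.138178997408776 cw angle from up -76.37569946638659
[[3.2, 33.8], [4.7, -32.4], [36.2, 3.4], [-30.8, -2.0]]
0.075 [ 0.57988802 -0.09257159  0.        ] kp [ 0.5858824 -0.1723467  0.085    ]
red [  6.34613895 -49.28842653] 49.69529625118801 cw angle from up 82.6632380666865
blue [ 5.42866042 49.65298289] 49.94886449249126 cw angle from up -83.76051969896675
yel [ 2.87728094 19.60894518] 19.818917140907754 cw angle from up -81.65238332432622
[[1.5, 33.7], [2.1, -32.8], [34.3, 2.7], [-33.0, -1.8]]
0.09 [ 0.58100919 -0.09247889  0.        ] kp [ 0.58819947 -0.1721551   0.085     ]
red [  3.56550771 -50.01203479] 50.13897155520584 
[... 5048 characters left out ...]
22, 0.96], [1.12, 0.2, -1.03, 2.25, -0.3, 0.25, 2.28]]
tray 0.6 0.3 -1 [[0.28, 0.28, -0.19, 2.24, -1.17, 0.19, -0.05], [0.76, 0.13, -0.64, 2.26, -0.64, 0.28, -0.55]]
tray 0.6 0.4 1 [[1.06, 0.51, -1.08, 2.2, 0.76, 0.2, 1.42], [1.16, 0.24, -1.04, 2.22, -0.37, 0.3, 2.49]]
tray 0.6 0.4 -1 [[0.47, 0.3, -0.36, 2.21, -1.01, 0.23, -0.07], [0.75, 0.15, -0.59, 2.23, -0.73, 0.36, -0.34]]
tray 0.7 -0.3 1 [[0.04, 0.28, -0.24, 2.31, 1.81, 0.37, -0.6], [0.63, 0.15, -0.92, 2.35, 1.45, 0.46, -0.25]]
tray 0.7 -0.2 1 [[-0.19, 0.26, 0.06, 2.33, 2.13, 0.23, -0.83], [0.54, 0.1, -0.74, 2.37, 1.5, 0.3, -0.19]]
tray 0.7 -0.1 1 [[0.02, 0.26, -0.1, 2.34, 2.38, 0.2, -0.94], [0.79, 0.11, -0.91, 2.38, 1.58, 0.21, -0.12]]
```

```bash
cat >> h.py <<'E'
PSI=.0785; L=R.from_euler("z",PSI).as_matrix(); TR=np.array([.575,-.019,.028])
O=TR-L@[0,.075,.028]
def at(head,M,ahead=.006): # TCP so that point 'head' lies 'ahead' of grasp point
    return np.asarray(head)+M[:,2]*(.011-ahead)
E
python3 - <<'E'
from h import *
W=np.load("pics/w1.npy",allow_pickle=True).item()
Mw=ori(.08,.6,-1);print("cam in tool",Mw.T@(np.array(W["xyz"])-(np.array([.585,-.08,.06])-Mw[:,2]*.24)))
for th in(.6,.65,.7):
  for phi in(-.12,-.06,0,.06):
    M=ori(phi,th,1);r=[]
    for dx,dz in((0,0),(0,.012),(-.037,.012),(-.037,.1)):
        q=ik(at(TR+L@[dx,0,.1+dz],M),M);r.append(None if q is None else np.round(q,2).tolist())
    print(th,phi,r)
h=np.array([.606,.341,.1]);M=ori(.1,.65,1)
p=at(h,M)-M[:,2]*.10+[0,0,.06]
bot.movep(p,rv(M));print(telemetry.state()["q"],telemetry.state()["time_s"])
W=cams.read_camera("wrist");np.save("pics/w2.npy",W,allow_pickle=True);cv2.imwrite("pics/w2.png",W["color"][:,:,::-1])
for c_,s in blobs(W,(8,70,60),(22,255,255),(0,0,512,384),3):print(c_,s)
print(proj(W,[[.606,.341,0],[.606,.341,.1],[.606,.341,.12]]))
E
```

```text
cam in tool [ 0.06762313 -0.0004787  -0.16352415]
0.6 -0.12 [[0.25, 0.26, -0.37, 2.27, 1.41, 0.21, 0.03], [0.26, 0.23, -0.37, 2.26, 1.24, 0.21, 0.19], [0.43, 0.18, -0.55, 2.34, 1.34, 0.22, 0.09], [0.54, -0.0, -0.62, 2.25, 0.35, 0.32, 1.07]]
0.6 -0.06 [[0.44, 0.28, -0.55, 2.27, 1.43, 0.21, 0.1], [0.45, 0.25, -0.55, 2.26, 1.26, 0.2, 0.26], [0.63, 0.21, -0.73, 2.34, 1.36, 0.2, 0.17], [0.5, -0.01, -0.55, 2.26, 0.2, 0.3, 1.29]]
0.6 0 [[0.63, 0.31, -0.73, 2.26, 1.44, 0.22, 0.19], [0.63, 0.28, -0.73, 2.26, 1.27, 0.21, 0.35], [0.96, 0.3, -1.07, 2.33, 1.42, 0.27, 0.23], [0.45, -0.01, -0.47, 2.26, 0.02, 0.29, 1.53]]
0.6 0.06 [[0.81, 0.37, -0.91, 2.26, 1.44, 0.24, 0.29], [0.81, 0.33, -0.91, 2.25, 1.28, 0.23, 0.44], [1.0, 0.31, -1.09, 2.33, 1.36, 0.23, 0.36], [0.39, -0.01, -0.38, 2.26, -0.15, 0.3, 1.77]]
0.65 -0.12 [[0.86, 0.44, -1.08, 2.29, 1.72, 0.49, -0.16], [0.57, 0.28, -0.73, 2.29, 1.63, 0.3, -0.16], [0.9, 0.31, -1.08, 2.36, 1.68, 0.39, -0.18], [0.58, -0.02, -0.66, 2.29, 0.47, 0.25, 0.95]]
0.65 -0.06 [[0.89, 0.44, -1.08, 2.29, 1.74, 0.44, -0.1], [0.76, 0.33, -0.91, 2.29, 1.66, 0.31, -0.08],
[... 799 characters left out ...]
.35, -0.37], [-0.92, -0.1, 0.83, 2.37, 0.84, 0.21, 0.68]]
0.7 0 [[0.92, 0.44, -1.07, 2.32, 1.97, 0.4, -0.25], [0.92, 0.4, -1.07, 2.32, 1.9, 0.36, -0.2], [0.96, 0.3, -1.06, 2.4, 2.04, 0.29, -0.37], [-1.15, -0.17, 1.06, 2.37, 0.86, 0.22, 0.75]]
0.7 0.06 [[0.95, 0.44, -1.07, 2.32, 2.01, 0.34, -0.21], [0.95, 0.4, -1.07, 2.32, 1.94, 0.3, -0.16], [0.98, 0.3, -1.05, 2.39, 2.13, 0.23, -0.39], None]
[-0.62553392  0.19875128 -0.19026077  2.02208454  0.88590858  0.58192155
  0.19032243] 4.4917
[260.35833333 107.9016129 ] [ 236   59   49  103 3720]
[325. 297.] [323 297   5   1   5]
[  9.5 199. ] [  9 199   2   1   2]
[[258.06272548  80.71995774]
 [258.07953876 139.88843379]
 [258.08362639 154.87193543]]
```

View pics/w2.png

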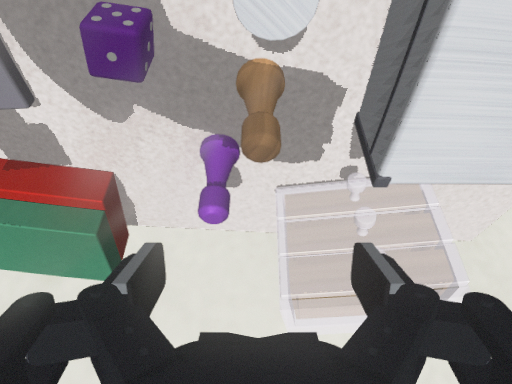

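Run:
```python
from h import *
h=np.array([.606,.3425,.1]);M=ori(.1,.65,1)
bot.move_l(at(h,M)-M[:,2]*.07,v=.15)
print(bot.move_l(at(h,M),v=.1,until_force=8))
set_gripper(0.0)
s=telemetry.state();print(s["gripper_width"],s["tcp_pos"]-at(h,M),s["time_s"])
p=s["tcp_pos"]
bot.move_l(p+[0,0,.08],v=.15)
s=telemetry.state();print(s["gripper_width"],s["wrist_force"],s["q"],s["time_s"])
W=cams.read_camera("wrist");cv2.imwrite("pics/w3.png",W["color"][:,:,::-1])
for z in(.11,.095,.06,.028):
  for th,phi in((.65,-.12),(.65,-.06),(.65,0),(.7,0)):
    M=ori(phi,th,1);q=ik(at(TR+L@[-.04,0,.1+z-.028],M),M);print(z,th,phi,None if q is None else q.round(2))
```

```text
False
-6.716607499118043e-05 [0.00087211 0.0008355  0.00171296] 6.9083
-8.088449047384254e-05 [-0.42067936 -0.53849949 -0.98535167] [-0.60239279  0.36680411 -0.1468528   1.95183633  1.02839195  0.48945552
  0.09403015] 7.6
0.11 0.65 -0.12 [-0.34 -0.01  0.24  2.34  0.65  0.22  0.76]
0.11 0.65 -0.06 [-0.8  -0.04  0.73  2.35  0.51  0.19  0.98]
0.11 0.65 0 None
0.11 0.7 0 None
0.095 0.65 -0.12 [ 0.27  0.04 -0.37  2.34  0.83  0.19  0.58]
0.095 0.65 -0.06 None
0.095 0.65 0 None
0.095 0.7 0 None
0.06 0.65 -0.12 [ 0.42  0.13 -0.54  2.36  1.44  0.19 -0.02]
0.06 0.65 -0.06 [ 0.96  0.22 -1.09  2.36  1.51  0.26  0.05]
0.06 0.65 0 [ 1.04  0.24 -1.14  2.35  1.49  0.23  0.15]
0.06 0.7 0 [-1.06  0.19  1.12  2.44  4.23  0.19 -2.71]
0.028 0.65 -0.12 [ 0.25  0.19 -0.37  2.39  1.93  0.21 -0.51]
0.028 0.65 -0.06 [ 0.45  0.21 -0.54  2.39  2.    0.19 -0.49]
0.028 0.65 0 [ 0.8   0.27 -0.89  2.38  1.93  0.23 -0.29]
0.028 0.7 0 [ 0.42  0.21 -0.47  2.42  2.6   0.2  -1.01]
```

View pics/w3.png

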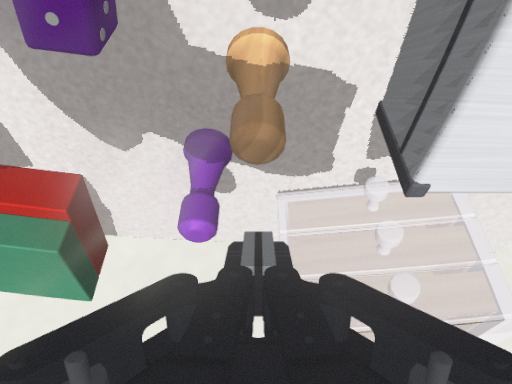

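Run:
```python
from h import *
W=cams.read_camera("wrist");s=telemetry.state();M=R.from_rotvec(s["orientation"]).as_matrix()
print(s["tcp_pos"],M.round(2).tolist(),W["xyz"])
print("tool pts",proj(W,[s["tcp_pos"]+M[:,2]*d for d in(.008,0,-.011)]).round(1).tolist())
X=[.606,.3425]
print("pawn pred z0,.1,.12",proj(W,[[*X,0],[*X,.1],[*X,.12]]).round(1).tolist())
for c_,t in blobs(W,(8,70,60),(22,255,255),(0,0,512,384),2):print(c_,t)
W2=np.load("pics/w2.npy",allow_pickle=True).item()
print("w2 tri head", tri([(W2,(260.5,140)),(W,(258,132))]),"foot",tri([(W2,(260.5,77)),(W,(258.5,53))]))
S=cams.read_camera("scene");T=cams.read_camera("top")
a=crop(S,(270,100,370,200),4);b=crop(T,(110,130,210,230),4)
cv2.imwrite("pics/z2.png",np.hstack([a,b]))
for r,n in((S,"S"),(T,"T")):
  for z in(0,.1,.12):print(n,z,proj(r,[[*X,z]]))
for n,r,box in(("S",S,(300,125,340,172)),("T",T,(130,155,165,188))):
    for c_,t in blobs(r,(8,70,60),(22,255,255),box,2):print(n,"wood",c_,t)
```

```text
[0.60944363 0.34333632 0.17635938] [[-0.79, -0.1, 0.6], [-0.08, 0.99, 0.06], [-0.6, -0.0, -0.8]] [0.45751561 0.32922322 0.26590178]
tool pts [[256.3, 227.1], [256.2, 232.4], [256.1, 240.5]]
pawn pred z0,.1,.12 [[256.5, 59.0], [256.0, 134.1], [255.8, 154.8]]
[257.40382318  94.50238949] [ 226   28   64  137 6696]
[ 88.33333333 248.        ] [ 86 246   6   5   9]
w2 tri head (array([0.57425813, 0.34031569, 0.1338667 ]), [np.float64(0.00047588288610205757), np.float64(0.00047588288610184734)]) foot (array([0.59598644, 0.34300354, 0.00768438]), [np.float64(0.00024038784959421326), np.float64(0.0002403878495943452)])
S 0 [[321.65699932 160.63474824]]
S 0.1 [[324.31191911 139.37647213]]
S 0.12 [[324.86705683 134.89394996]]
T 0 [[148.37464293 173.43618472]]
T 0.1 [[140.94742633 167.14785479]]
T 0.12 [[139.33092357 165.77910233]]
S wood [322.91554054 151.48648649] [ 15  10  15  31 296]
T wood [149.00714286 171.84285714] [  8   8  19  19 140]
```

View pics/z2.png

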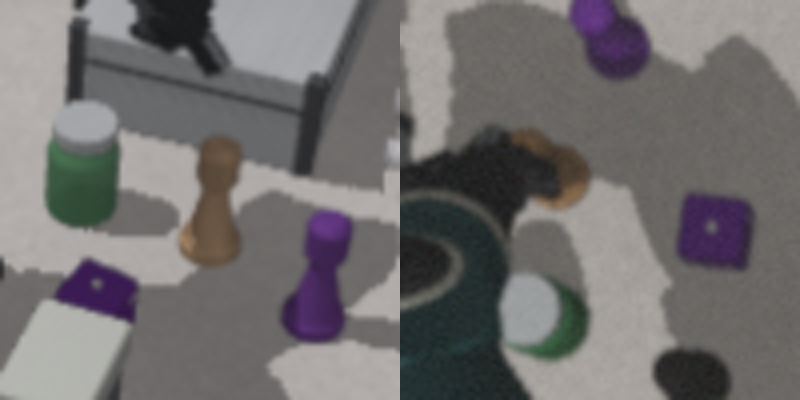

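Run:
```python
from h import *
from scipy.optimize import least_squares
W=cams.read_camera("wrist");W2=np.load("pics/w2.npy",allow_pickle=True).item();S=cams.read_camera("scene")
t=np.linspace(0,2*np.pi,60)
prof=[(0,.028),(.012,.028),(.083,.019),(.113,.019),(.12,.015)]
def sil(r,x,y):
    q=proj(r,np.concatenate([np.c_[x+a*np.cos(t),y+a*np.sin(t),0*t+z] for z,a in prof]));return np.r_[q.min(0),q.max(0)]
for n,r,box in(("W",W,(200,10,310,180)),("W2",W2,(230,40,300,180)),("S",S,(300,125,345,172))):
    s=blobs(r,(8,70,60),(22,255,255),box,1)[0][1];m=np.r_[s[0]+box[0],s[1]+box[1],s[0]+s[2]+box[0]-1,s[1]+s[3]+box[1]-1]
    f=least_squares(lambda p:sil(r,*p)-m,[.606,.342]);print(n,m,f.x,f.fun.round(1), sil(r,.606,.3425).round(1))
s=telemetry.state();print(s["gripper_width"])
set_gripper(.085);print(telemetry.state()["gripper_width"],telemetry.state()["time_s"])
W=cams.read_camera("wrist");cv2.imwrite("pics/w4.png",W["color"][:,:,::-1])
```

```text
W [226  28 289 164] [0.60339955 0.34335651] [-0.8 -2.8  0.8  3.5] [224.1  28.2 288.4 170. ]
W2 [236  59 284 161] [0.60338958 0.34293478] [-0.8 -2.6  0.8  3.2] [234.7  58.6 284.  166. ]
S [315 135 329 165] [0.60749211 0.3380926 ] [-1.2 -2.1  1.2  1.9] [313.9 132.1 330.2 166. ]
0.00015743703672248033
0.08499457139008093 8.6833
```

Run:
```python
from h import *
h=np.array([.604,.3425,.096]);M=ori(.1,.65,1)
bot.move_l(at(h,M,0)+[0,0,.06],v=.2)
bot.move_l(at(h,M,0),v=.1)
W=cams.read_camera("wrist");cv2.imwrite("pics/w5.png",W["color"][:,:,::-1])
for w in(.05,.03):
    set_gripper(w);s=telemetry.state();print(w,s["gripper_width"],s["wrist_force"].round(1),s["tcp_pos"]-at(h,M,0),s["time_s"])
W=cams.read_camera("wrist");cv2.imwrite("pics/w6.png",W["color"][:,:,::-1])
cv2.imwrite("pics/w56.png",np.hstack([cv2.imread("pics/w5.png")[:,100:420],cv2.imread("pics/w6.png")[:,100:420]]))
```

```text
0.05 0.04984033851626154 [-0.1  0.3 -0.5] [ 6.62452320e-05 -3.35090941e-05  1.28093249e-04] 10.275
0.03 0.032719680973728675 [-1.2 -1.4  5.7] [4.52120123e-04 2.34249131e-05 6.34754316e-04] 10.5917
```

View pics/w56.png

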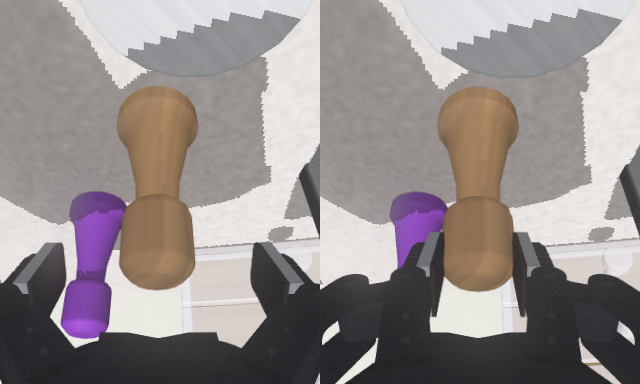

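Run:
```python
from h import *
h=np.array([.604,.3425,.096]);M=ori(.1,.65,1)
set_gripper(.07)
p=at(h,M,0)
for d in(.012,.02):
    print(d,bot.move_l(p+M[:,2]*d,v=.06,until_force=10))
    set_gripper(.03);s=telemetry.state();print(s["gripper_width"],s["wrist_force"].round(1),s["tcp_pos"]-p-M[:,2]*d,s["time_s"])
    W=cams.read_camera("wrist");cv2.imwrite("pics/w7.png",W["color"][:,:,::-1])
    if s["gripper_width"]>.0365:break
    set_gripper(.07)
```

```text
0.012 False
0.035298551292306385 [0.6 0.3 3.5] [0.00028385 0.00015668 0.00052931] 11.8583
0.02 False
0.036373178481349515 [-0.1 -0.1  2.7] [0.00015941 0.00019805 0.00038425] 13.025
```

View pics/w7.png

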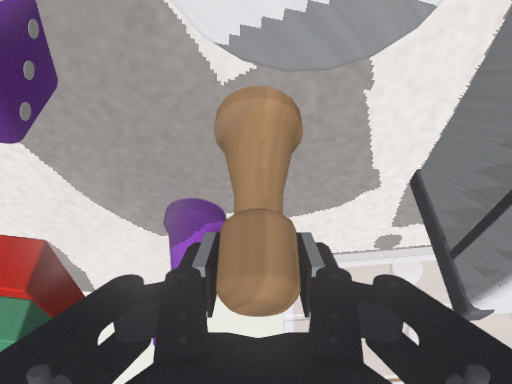

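Run:
```python
from h import *
h=np.array([.604,.3425,.096]);M=ori(.1,.65,1);p=at(h,M,0)+M[:,2]*.022
bot.move_l(p,v=.06)
set_gripper(0.0);s=telemetry.state();print(s["gripper_width"],s["wrist_force"].round(1),s["time_s"])
bot.move_l(p+[0,0,.015],v=.06)
s=telemetry.state();print(s["gripper_width"],s["wrist_force"].round(1),s["time_s"])
S=cams.read_camera("scene");print(blobs(S,(8,70,60),(22,255,255),(300,115,345,172),1))
W=cams.read_camera("wrist");cv2.imwrite("pics/w8.png",W["color"][:,:,::-1]);print(blobs(W,(8,70,60),(22,255,255),(200,50,320,340),1))
```

```text
0.03621840592281215 [-0.2  0.8  2.8] 14.15
0.03583395354571259 [-0.3  0.5 -0.6] 14.55
[(array([322.73655914, 154.78494624]), array([ 16,  30,  14,  19, 186], dtype=int32))]
[(array([257.96432949, 203.85382447]), array([   14,    36,    89,   233, 16316], dtype=int32))]
```

Run:
```python
from h import *
t=telemetry.state();p=t["tcp_pos"]
def chk():
    s=telemetry.state();S=cams.read_camera("scene");W=cams.read_camera("wrist")
    b=blobs(W,(8,70,60),(22,255,255),(200,50,320,340),1)[0][1];c=blobs(S,(8,70,60),(22,255,255),(295,105,345,172),1)[0][1]
    print(s["gripper_width"],s["wrist_force"].round(1),s["time_s"],b,c); return W
chk();bot.move_l(p+[0,0,.06],v=.1);W=chk();bot.hold(.3);chk()
cv2.imwrite("pics/w9.png",W["color"][:,:,::-1])
M=ori(.1,.65,1)
for z in(.11,.095,.07,.045):
  for th,phi in((.65,-.12),(.65,-.06),(.65,0)):
    M=ori(phi,th,1);q=ik(at(TR+L@[-.04,0,.1+z-.028],M,-.01),M);print(z,th,phi,None if q is None else q.round(2))
```

```text
0.036028372740854984 [-0.  -0.6 -1.3] 14.65 [   14    36    89   233 16316] [ 21  40  14  19 187]
0.03610616272757557 [ 0.5 -1.4  0.3] 15.4917 [   14    36    89   233 16296] [ 22  11  15  35 264]
0.036361982085996225 [ 0.8  0.7 -1.4] 15.8917 [   14    36    89   233 16299] [ 22  12  15  33 259]
0.11 0.65 -0.12 [ 0.1   0.04 -0.19  2.32  0.78  0.19  0.64]
0.11 0.65 -0.06 [ 1.    0.12 -1.09  2.3   0.92  0.22  0.61]
0.11 0.65 0 None
0.095 0.65 -0.12 [ 0.47  0.1  -0.57  2.33  1.09  0.2   0.34]
0.095 0.65 -0.06 [ 0.97  0.16 -1.07  2.32  1.18  0.23  0.36]
0.095 0.65 0 [ 1.1   0.2  -1.18  2.31  1.15  0.22  0.47]
0.07 0.65 -0.12 [ 0.44  0.15 -0.55  2.35  1.48  0.2  -0.04]
0.07 0.65 -0.06 [ 0.8   0.21 -0.91  2.34  1.51  0.23  0.03]
0.07 0.65 0 [ 0.98  0.26 -1.09  2.34  1.52  0.24  0.13]
0.045 0.65 -0.12 [ 0.26  0.2  -0.37  2.37  1.85  0.2  -0.42]
0.045 0.65 -0.06 [ 0.61  0.24 -0.72  2.36  1.84  0.23 -0.3 ]
0.045 0.65 0 [ 0.8   0.28 -0.89  2.36  1.84  0.23 -0.2 ]
```

Run:
```python
from h import *
from scipy.optimize import least_squares
W=cams.read_camera("wrist");s=telemetry.state();M=R.from_rotvec(s["orientation"]).as_matrix()
t=np.linspace(0,2*np.pi,60)
prof=[(0,.028),(.012,.028),(.083,.019),(.113,.019),(.12,.015)]
m=cv2.inRange(cv2.cvtColor(W["color"],cv2.COLOR_RGB2HSV),(8,70,60),(22,255,255));m[:,:200]=0;m[:,320:]=0
rows=[np.flatnonzero(m[v])[[0,-1]].tolist()+[v] for v in (88,95,105,120,200,210,220,230,300,310) if m[v].any()];print(rows)
def sil(x,y,z0):
    q=proj(W,np.concatenate([np.c_[x+a*np.cos(t),y+a*np.sin(t),0*t+z+z0] for z,a in prof]));return np.r_[q.min(0),q.max(0)]
ms=np.r_[213.5,85.5,302.5,318.5]
f=least_squares(lambda p:(sil(*p)-ms),[.605,.342,.075],x_scale=.01);print(f.x,f.fun)
d=s["tcp_pos"]-f.x;print("tcp",s["tcp_pos"],"tcp-foot",d, "in tool: axis pt",M.T@(f.x+[0,0,.098]-s["tcp_pos"]))
```

```text
[[244, 272, 88], [230, 287, 95], [220, 296, 105], [215, 301, 120], [234, 282, 200], [234, 282, 210], [228, 287, 220], [222, 294, 230], [219, 297, 300], [227, 289, 310]]
[0.60673376 0.34368173 0.07125941] [-0.13505672  0.0482941   0.13482861 -0.03956249]
tcp [0.62366317 0.3442586  0.14409382] tcp-foot [0.01692941 0.00057686 0.07283441] in tool: axis pt [-0.00177375  0.00111505 -0.0302631 ]
```

View pics/w9.png

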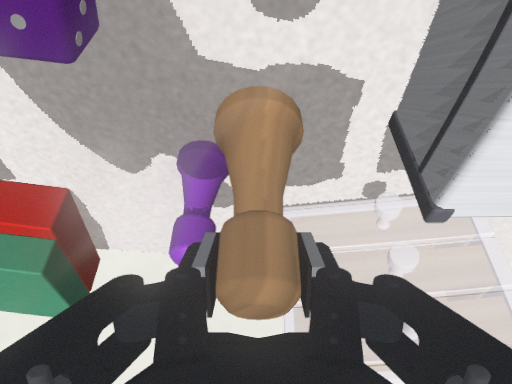

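Run:
```python
from h import *
f=lambda q:"None" if q is None else str(q.round(2).tolist())
for dd in(.020,.030):
 for th in(.65,.72,.8):
  for phi in(-.1,-.02,.06):
    M=ori(phi,th,1);xr=M[:,2]*dd
    r=[ik(TR+L@[dx,0,.098+dz]+xr,M) for dx,dz in((-.006,0),(-.04,.015),(-.04,.05))]
    b=-M[:,2]*(.065-dd)  # body start rel axis point
    c=[(L.T@(b+sx*.038*M[:,0]+sy*.0425*M[:,1])) for sx in(1,-1) for sy in(1,-1)];c=max(c,key=lambda v:v[0])
    print(dd,th,phi,"corner x,z",(c[[0,2]]*1000+[-6,126]).round(1),*map(f,r))
```

```text
0.02 0.65 -0.1 corner x,z [  4.5 184.8] [0.25, 0.29, -0.37, 2.31, 1.99, 0.22, -0.52] [0.27, 0.2, -0.37, 2.37, 1.94, 0.19, -0.49] [0.62, 0.15, -0.73, 2.34, 1.4, 0.21, 0.08]
0.02 0.65 -0.02 corner x,z [  1.2 184.8] [0.54, 0.33, -0.64, 2.3, 1.98, 0.24, -0.37] [0.63, 0.25, -0.72, 2.36, 1.94, 0.2, -0.35] [0.98, 0.23, -1.09, 2.33, 1.43, 0.23, 0.18]
0.02 0.65 0.06 corner x,z [ -2.2 184.8] [0.64, 0.35, -0.71, 2.3, 2.04, 0.19, -0.33] [0.97, 0.36, -1.07, 2.35, 1.83, 0.26, -0.08] [1.13, 0.29, -1.21, 2.33, 1.4, 0.23, 0.33]
0.02 0.72 -0.1 corner x,z [  0.5 184.9] [0.04, 0.29, -0.14, 2.36, 2.5, 0.26, -1.07] [-0.2, 0.2, 0.12, 2.43, 2.66, 0.22, -1.25] [0.44, 0.14, -0.55, 2.39, 1.97, 0.2, -0.52]
0.02 0.72 -0.02 corner x,z [ -2.9 184.9] [0.53, 0.34, -0.63, 2.34, 2.36, 0.3, -0.75] [0.22, 0.21, -0.28, 2.42, 2.72, 0.22, -1.17] [0.96, 0.23, -1.06, 2.38, 1.94, 0.24, -0.33]
0.02 0.72 0.06 corner x,z [ -6.3 184.9] [0.65, 0.36, -0.72, 2.34, 2.48, 0.26, -0.75] [0.83, 0.3, -0.89, 2.4, 2.43, 0.24, -0.7] [-0.84, 0.15, 0.92, 2.42, 4.2, 0.21, -2.6]
0.02 0.8 -0.1 corner x,z [ -4.2 184.6] [0.18, 0.32, -0.31, 2.4, 2.5
[... 1299 characters left out ...]
0.22, -0.47]
0.03 0.72 0.06 corner x,z [  0.3 177.4] [0.64, 0.4, -0.72, 2.33, 2.47, 0.28, -0.73] [0.82, 0.34, -0.89, 2.39, 2.41, 0.28, -0.66] [0.98, 0.27, -1.05, 2.37, 2.09, 0.2, -0.36]
0.03 0.8 -0.1 corner x,z [  2.9 177.6] [0.23, 0.35, -0.35, 2.38, 2.58, 0.44, -1.11] [0.15, 0.26, -0.26, 2.45, 2.64, 0.4, -1.2] [-0.43, 0.15, 0.36, 2.45, 2.8, 0.26, -1.4]
0.03 0.8 -0.02 corner x,z [ -0.5 177.6] [0.52, 0.39, -0.62, 2.38, 2.61, 0.44, -0.98] [0.55, 0.3, -0.64, 2.44, 2.66, 0.4, -1.05] [-0.65, 0.18, 0.66, 2.46, 3.38, 0.27, -1.89]
0.03 0.8 0.06 corner x,z [ -3.8 177.6] [0.89, 0.54, -1.0, 2.37, 2.46, 0.48, -0.61] [-0.08, 0.25, 0.11, 2.46, 3.35, 0.37, -1.73] [0.84, 0.24, -0.88, 2.42, 2.72, 0.26, -1.0]
```

Run:
```python
from h import *
p=telemetry.state()["tcp_pos"]
print(bot.move_l(p-[0,0,.0745],v=.12,until_force=6),telemetry.state()["tcp_pos"]-p)
set_gripper(.08)
M0=ori(.1,.65,1);bot.move_l(telemetry.state()["tcp_pos"]-M0[:,2]*.05,v=.15)
foot=np.array([.6067,.3437,0])
for phi in(-.1,0,.1,.2,.3,.4,.5):
    M=ori(phi,.8,1)
    print(phi,*[None if q is None else q.round(2).tolist() for q in (ik(foot+[0,0,.098]+M[:,2]*a,M) for a in(.025,-.03))])
W=cams.read_camera("wrist");print(blobs(W,(8,70,60),(22,255,255),(200,10,320,340),1)[0][1],telemetry.state()["time_s"])
```

```text
True [-5.09412358e-05 -3.72379874e-05 -7.41702572e-02]
-0.1 [-0.96, 0.6, 0.18, 1.99, 1.52, 0.51, -0.73] [-0.96, 0.49, 0.1, 2.04, 1.42, 0.6, -0.64]
0 [-0.94, 0.58, 0.2, 2.02, 1.69, 0.44, -0.81] [-0.95, 0.47, 0.13, 2.08, 1.56, 0.51, -0.68]
0.1 [-0.9, 0.57, 0.18, 2.06, 1.9, 0.4, -0.91] [-0.92, 0.45, 0.14, 2.12, 1.74, 0.44, -0.76]
0.2 [-0.78, 0.55, 0.08, 2.08, 2.11, 0.38, -0.98] [-0.85, 0.43, 0.11, 2.16, 1.96, 0.38, -0.85]
0.3 [-0.55, 0.54, -0.15, 2.09, 2.24, 0.41, -0.93] [-0.7, 0.41, -0.01, 2.18, 2.18, 0.35, -0.92]
0.4 [-0.23, 0.58, -0.48, 2.1, 2.28, 0.47, -0.74] [-0.33, 0.43, -0.37, 2.18, 2.25, 0.39, -0.8]
0.5 [-0.06, 0.62, -0.63, 2.1, 2.35, 0.45, -0.64] [-0.03, 0.49, -0.66, 2.18, 2.3, 0.4, -0.65]
[  24   82   71  176 9486] 17.7
```

Run:
```python
from h import *
foot=np.array([.6067,.3437,0]);M=ori(.2,.8,1);H=np.array([0,0,.098])
bot.movep(foot+H-M[:,2]*.03,rv(M));print(telemetry.state()["q"].round(2))
p=foot+H+M[:,2]*.024
print(bot.move_l(p,v=.1,until_force=10))
set_gripper(0.0);s=telemetry.state();print(s["gripper_width"],s["wrist_force"].round(1),s["time_s"])
bot.move_l(p+[0,0,.085],v=.15);s=telemetry.state();print(s["gripper_width"],s["wrist_force"].round(1),s["time_s"])
W=cams.read_camera("wrist");cv2.imwrite("pics/w10.png",W["color"][:,:,::-1])
from scipy.optimize import least_squares
t=np.linspace(0,2*np.pi,60);prof=[(0,.028),(.012,.028),(.083,.019),(.113,.019),(.12,.015)]
def sil(x,y,z0):
    q=proj(W,np.concatenate([np.c_[x+a*np.cos(t),y+a*np.sin(t),0*t+z+z0] for z,a in prof]));return np.r_[q.min(0),q.max(0)]
b=blobs(W,(8,70,60),(22,255,255),(200,10,320,340),1)[0][1];ms=np.r_[199.5+b[0],9.5+b[1],199.5+b[0]+b[2]+.5,9.5+b[1]+b[3]+.5];print(b)
f=least_squares(lambda p:(sil(*p)-ms),[.605,.342,.08],x_scale=.01);print(f.x,f.fun)
d=f.x-s["tcp_pos"];print("foot-tcp in yaw frame",R.from_euler("z",-.2).apply(d))
for phi in(-.02,.04):
  M=ori(phi,.8,1);q=[ik(TR+L@[dx,0,.098+dz]+M[:,2]*.024,M) for dx,dz in((-.005,0),(-.04,.015),(-.04,.04))];print(phi,[None if x is None else x.round(2).tolist() for x in q])
```

```text
[-0.85  0.43  0.11  2.16  1.96  0.38 -0.85]
False
0.03581059381623329 [-2.2 -1.8  6.3] 19.5833
0.03583107748916459 [ 0.4 -0.5 -1.4] 20.3
[   12    53    90   237 16105]
[0.60529205 0.3438894  0.08257906] [-0.53663971  0.19021847  0.5346362  -0.17165375]
foot-tcp in yaw frame [-0.01812717  0.00031382 -0.08313771]
-0.02 [[-0.08, 0.32, 0.04, 2.4, 3.04, 0.37, -1.53], [-0.17, 0.23, 0.14, 2.47, 3.1, 0.36, -1.59], [-0.25, 0.16, 0.22, 2.46, 3.11, 0.28, -1.59]]
0.04 [[0.07, 0.32, -0.08, 2.4, 3.16, 0.37, -1.55], [-0.01, 0.23, 0.01, 2.47, 3.24, 0.36, -1.63], [-0.08, 0.16, 0.09, 2.46, 3.3, 0.28, -1.7]]
```

```bash
cat >> h.py <<'E'
def ptcp(foot,phi): return np.asarray(foot)+R.from_euler("z",phi).apply([.0177,0,.082])
E
python3 - <<'E'
from h import *
phi=.02;M=ori(phi,.8,1)
A=np.array([.57,.13,.085]);B=TR+L@[-.04,0,.018]
Ma=ori(.12,.8,1)
bot.move_l(ptcp(A,.12),rv(Ma),v=.2);print(telemetry.state()["q"].round(2),telemetry.state()["time_s"])
bot.move_l(ptcp(B,phi),rv(M),v=.12);s=telemetry.state();print(s["q"].round(2),s["time_s"],s["gripper_width"])
W=cams.read_camera("wrist");cv2.imwrite("pics/w11.png",W["color"][:,:,::-1])
T=cams.read_camera("top");S=cams.read_camera("scene")
cv2.imwrite("pics/z3.png",np.hstack([W["color"][:,:,::-1],crop(S,(220,140,330,260),3.2)[:384]]))
E
```

```text
[-0.47  0.2   0.11  2.34  2.4   0.23 -1.03] 21.5917
[ 0.09  0.22 -0.11  2.46  3.1   0.34 -1.51] 23.1 0.035963454710421845
```

View pics/z3.png

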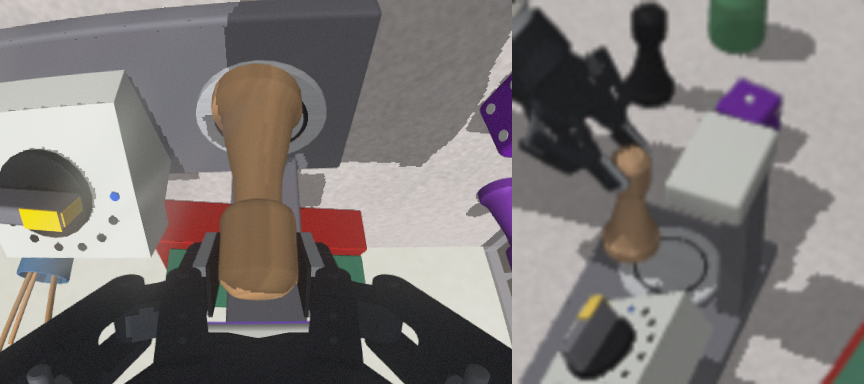

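Run:
```python
from h import *
phi=.02;M=ori(phi,.8,1)
f0=telemetry.state()["wrist_force"]
print(bot.move_l(ptcp(TR+L@[-.004,0,.012],phi),v=.06,until_force=12))
print(bot.move_l(ptcp(TR+L@[-.004,0,-.006],phi),v=.03,until_force=5))
s=telemetry.state();print(s["tcp_pos"]-ptcp(TR+L@[-.004,0,0],phi),s["wrist_force"]-f0,s["gripper_width"],s["time_s"])
```

```text
False
True
[ 7.16657959e-04 -1.87704641e-04 -5.46350469e-05] [-3.07005105 -0.77775233 10.06447253] 0.03535260911461689 24.4667
```

Run:
```python
from h import *
from scipy.optimize import least_squares
set_gripper(.075)
p=telemetry.state()["tcp_pos"];M=R.from_rotvec(telemetry.state()["orientation"]).as_matrix()
for d in(L@[-.05,0,.02],L@[-.045,0,.045],L@[-.03,0,.05]):
    try: bot.move_l(p+d,v=.12);print("ok",d);break
    except bot.MotionError as e:print(e)
s=telemetry.state();print(s["q"].round(2),s["time_s"],s["gripper_width"])
W=cams.read_camera("wrist");S=cams.read_camera("scene");T=cams.read_camera("top")
t=np.linspace(0,2*np.pi,60);prof=[(0,.028),(.012,.028),(.083,.019),(.113,.019),(.12,.015)]
for r,box,n in((W,(150,10,360,330),"W"),(S,(235,160,320,250),"S")):
    def sil(x,y):
        q=proj(r,np.concatenate([np.c_[x+a*np.cos(t),y+a*np.sin(t),0*t+z+.028] for z,a in prof]));return np.r_[q.min(0),q.max(0)]
    b=blobs(r,(8,70,60),(22,255,255),box,1)[0][1];ms=np.r_[box[0]-.5+b[0],box[1]-.5+b[1],box[0]+b[0]+b[2],box[1]+b[1]+b[3]]
    f=least_squares(lambda p:(sil(*p)-ms),[.575,-.02],x_scale=.01);print(n,b,f.x,f.fun.round(1),"rel tray",(f.x-TR[:2])*1000)
cv2.imwrite("pics/z4.png",np.hstack([W["color"][:,:,::-1],crop(S,(220,140,330,260),3.2)[:384]]))
```

```text
ok [-0.04984602 -0.00392097  0.02      ]
[ 0.1   0.2  -0.11  2.49  3.11  0.35 -1.52] 25.5333 0.07486763558941838
W [  76   92   70  180 9323] [ 0.56961477 -0.01916724] [-0.9 -0.4  0.9  1.8] rel tray [-5.38523298 -0.16723734]
S [ 24  34  18  35 364] [ 0.5727971  -0.02232842] [ 0.1 -0.9 -0.1  0.8] rel tray [-2.20290357 -3.32842405]
```

```bash
cat >> h.py <<'E'
KP=np.array([.5864,-.1723,.085]);ZK=L@[-np.sin(.6109),0,np.cos(.6109)]
def kt(h): return KP+ZK*(h-.011)   # TCP with grasp point h above panel
E
python3 - <<'E'
from h import *
p=telemetry.state()["tcp_pos"]
for a in(.08,.05,.03):
    try: bot.move_l(p+[0,0,a],v=.15);print("up",a);break
    except bot.MotionError as e:print(a,e)
print(telemetry.state()["q"].round(2))
for r in(-84,-80,0,84,96):
    M=ori(PSI,.6109,1,np.radians(r))
    for h in(.034,.10,.14):
        q=ik(kt(h),M);print(r,h,None if q is None else q.round(3).tolist())
E
```

```text
0.08 the arm cannot follow that straight line within its joint ranges
0.05 the arm cannot follow that straight line within its joint ranges
up 0.03
[ 0.11  0.11 -0.12  2.47  3.12  0.24 -1.54]
-84 0.034 [1.295, 0.595, -1.096, 2.188, 1.296, 0.246, 2.331]
-84 0.1 [1.22, 0.274, -0.876, 2.23, -0.359, 0.2, -2.414]
-84 0.14 [1.437, 0.181, -1.042, 2.239, -0.469, 0.303, -2.31]
-80 0.034 [1.295, 0.595, -1.096, 2.188, 1.296, 0.246, 2.262]
-80 0.1 [1.22, 0.274, -0.876, 2.23, -0.359, 0.2, -2.483]
-80 0.14 [1.437, 0.181, -1.042, 2.239, -0.469, 0.303, -2.38]
0 0.034 [1.295, 0.595, -1.096, 2.188, 1.296, 0.246, 0.865]
0 0.1 [1.22, 0.274, -0.876, 2.23, -0.359, 0.2, 2.404]
0 0.14 [1.437, 0.181, -1.042, 2.239, -0.469, 0.303, 2.507]
84 0.034 [1.295, 0.595, -1.096, 2.188, 1.296, 0.246, -0.601]
84 0.1 [1.22, 0.274, -0.876, 2.23, -0.359, 0.2, 0.938]
84 0.14 [1.437, 0.181, -1.042, 2.239, -0.469, 0.303, 1.041]
96 0.034 [1.295, 0.595, -1.096, 2.188, 1.296, 0.246, -0.81]
96 0.1 [1.22, 0.274, -0.876, 2.23, -0.359, 0.2, 0.728]
96 0.14 [1.437, 0.181, -1.042, 2.239, -0.469, 0.303, 0.832]
```

Run:
```python
from h import *
for r in(-84,0):
  M=ori(PSI,.6109,1,np.radians(r))
  for o in((0,0,0),(0,0,.02),(0,0,.03),(0,0,.04),(.015,0,.03),(.03,0,.04),(.05,0,.06),(.08,0,.1)):
    q=ik(kt(.034)+L@o,M);print(r,o,None if q is None else q.round(2).tolist())
M=ori(PSI,.45,1,np.radians(-84))
for o in((0,0,.04),(-.01,0,.06),(-.02,0,.1)):
    q=ik(kt(.034)+L@o,M);print("th.45",o,None if q is None else q.round(2).tolist())
```

```text
-84 (0, 0, 0) [1.29, 0.6, -1.1, 2.19, 1.3, 0.25, 2.33]
-84 (0, 0, 0.02) [1.3, 0.53, -1.09, 2.18, 1.02, 0.22, 2.57]
-84 (0, 0, 0.03) [0.7, 0.29, -0.36, 2.19, -0.91, 0.2, -1.93]
-84 (0, 0, 0.04) [0.71, 0.27, -0.36, 2.18, -0.84, 0.22, -2.0]
-84 (0.015, 0, 0.03) [0.69, 0.31, -0.36, 2.16, -0.84, 0.19, -2.01]
-84 (0.03, 0, 0.04) [0.67, 0.32, -0.36, 2.12, -0.7, 0.21, -2.16]
-84 (0.05, 0, 0.06) [0.8, 0.33, -0.54, 2.06, -0.28, 0.23, -2.58]
-84 (0.08, 0, 0.1) [0.78, 0.32, -0.54, 1.97, -0.16, 0.33, -2.73]
0 (0, 0, 0) [1.29, 0.6, -1.1, 2.19, 1.3, 0.25, 0.87]
0 (0, 0, 0.02) [1.3, 0.53, -1.09, 2.18, 1.02, 0.22, 1.1]
0 (0, 0, 0.03) [1.3, 0.5, -1.08, 2.17, 0.87, 0.22, 1.24]
0 (0, 0, 0.04) [1.3, 0.46, -1.08, 2.17, 0.71, 0.22, 1.38]
0 (0.015, 0, 0.03) [1.27, 0.53, -1.08, 2.14, 0.94, 0.25, 1.17]
0 (0.03, 0, 0.04) [1.25, 0.53, -1.08, 2.11, 0.88, 0.27, 1.21]
0 (0.05, 0, 0.06) [1.22, 0.51, -1.08, 2.05, 0.76, 0.31, 1.31]
0 (0.08, 0, 0.1) [1.18, 0.48, -1.08, 1.96, 0.59, 0.39, 1.45]
th.45 (0, 0, 0.04) [0.81, 0.32, -0.55, 2.07, -0.02, 0.38, -2.82]
th.45 (-0.01, 0, 0.06) [0.83, 0.27, -0.55, 2.07, -0.09, 0.43, -2.77]
th.45 (-0.02, 0, 0.1) [1.01, 0.21, -0.72, 2.05, -0.07, 0.52, -2.79]
```

Run:
```python
from h import *
M=ori(PSI,.45,1)
p=KP+L@[-.06,-.02,.14];q=ik(p,M);print(q.round(2), telemetry.state()["q"].round(2))
bot.movep(p,rv(M));s=telemetry.state();print(s["tcp_pos"].round(3),s["wrist_force"].round(1),s["time_s"])
T=cams.read_camera("scene");print(blobs(T,(8,70,60),(22,255,255),(235,160,320,250),1)[0])
M=ori(PSI,.6109,1)
for o in((0,0,.034),(.03,0,.07),(.08,0,.1)):
    q=ik(kt(.034)+L@o,M);print(o,None if q is None else q.round(2).tolist())
```

```text
[ 1.39  0.22 -1.07  2.05 -0.    0.58  2.03] [ 0.11  0.11 -0.12  2.47  3.12  0.24 -1.54]
[ 0.528 -0.197  0.225] [ 0.5 -0.4 -0.2] 29.15
(array([266.97478992, 214.66386555]), array([ 24,  34,  18,  35, 357], dtype=int32))
(0, 0, 0.034) [1.3, 0.48, -1.08, 2.17, 0.81, 0.22, 1.3]
(0.03, 0, 0.07) [1.13, 0.37, -0.9, 2.09, 0.19, 0.25, 1.82]
(0.08, 0, 0.1) [1.04, 0.4, -0.88, 1.96, 0.28, 0.34, 1.71]
```

Run:
```python
from h import *
M0=ori(PSI,.6109,1);q=np.array(ik(kt(.034)+L@[0,0,.034],M0));q[6]+=np.radians(84)
bot.move_j(q)
M=ori(PSI,.6109,1,np.radians(-84));s=telemetry.state();print(s["tcp_pos"]-kt(.034),R.from_matrix(R.from_rotvec(s["orientation"]).as_matrix().T@M).as_rotvec(),s["wrist_force"].round(1),s["time_s"])
W=cams.read_camera("wrist");np.save("pics/w12.npy",W,allow_pickle=True);cv2.imwrite("pics/w12.png",W["color"][:,:,::-1])
for c,b in blobs(W,(22,120,100),(34,255,255),(0,0,512,384),1):print("yel",c,b)
a=np.radians(-84);u=np.cross(L[:,1],ZK);xk=np.cos(a)*u-np.sin(a)*L[:,1]
print("pred pointer mid",proj(W,[KP+ZK*.038+xk*d for d in(.010,.02,.032)]))
print(bot.move_l(kt(.034),rv(M),v=.05,until_force=10),telemetry.state()["q"].round(2))
set_gripper(0.0);s=telemetry.state();print(s["gripper_width"],s["wrist_force"].round(1),s["torque"].round(2),s["tcp_pos"]-kt(.034),s["time_s"])
```

```text
[ 0.00013183 -0.00039364  0.03432694] [ 0.0002423  -0.00078432 -0.00410072] [-0.1 -0.4  0.7] 30.025
yel [289.88185654 246.62763713] [278 227  25  40 948]
pred pointer mid [[290.41822554 235.39421043]
 [289.99831814 250.57147816]
 [289.49514066 268.1576705 ]]
False [ 1.24  0.55 -1.02  2.19  1.2   0.19  2.4 ]
-0.00021728941406826027 [ 0.1  0.2 -0.2] [-0.06  0.58  0.01] [-6.73622217e-06 -3.27249759e-05 -1.57444879e-05] 31.6083
```

Run:
```python
from h import *
M=ori(PSI,.6109,1,np.radians(-84))
set_gripper(.045)
hit=bot.move_l(kt(.0),rv(M),v=.04,until_force=5)
s=telemetry.state();d=(s["tcp_pos"]-KP)@ZK;print(hit,"tcp h",d,s["wrist_force"].round(1),s["q"].round(2),s["time_s"])
if hit: bot.move_l(KP+ZK*(d+.005),rv(M),v=.05)
set_gripper(0.0);s=telemetry.state();print(s["gripper_width"],s["wrist_force"].round(1),s["torque"].round(2),(s["tcp_pos"]-KP)@ZK,s["time_s"])
W=cams.read_camera("wrist");cv2.imwrite("pics/w13.png",W["color"][:,:,::-1])
```

```text
False tcp h -0.010874216963491112 [-0.6 -0.1 -0.6] [ 1.15  0.61 -0.94  2.16  1.5   0.19  2.11] 33.1083
0.012924654095619189 [-20.4  -1.6  25.7] [0.1  1.   0.13] -0.01036789678822915 33.4917
```

Run:
```python
from h import *
M=ori(PSI,.6109,1,np.radians(-84))
set_gripper(.035);bot.move_l(KP+ZK*-.0055,rv(M),v=.05)
set_gripper(0.0);s=telemetry.state();print(s["gripper_width"],s["wrist_force"].round(1),s["torque"].round(2),s["time_s"])
q=np.array(s["q"]);q0=q.copy()
for a in(48,):
    q=q0.copy();q[6]-=np.radians(a);bot.move_j(q);s=telemetry.state()
    print(a,s["gripper_width"],s["wrist_force"].round(1),s["torque"].round(2),s["q"].round(3),((s["tcp_pos"]-KP)*1000).round(1),s["time_s"])
np.save("q0.npy",q0)
W=cams.read_camera("wrist");T=cams.read_camera("top");cv2.imwrite("pics/w14.png",W["color"][:,:,::-1]);
for c,b in blobs(W,(22,120,100),(34,255,255),(0,0,512,384),2):print("yel",c,b)
for c,b in blobs(W,(0,150,100),(5,255,255),(0,0,512,384),2):print("red",c,b)
u=np.cross(L[:,1],ZK)
for k in(0,1,2,3):
    a=np.radians(-84+24*k);xk=np.cos(a)*u-np.sin(a)*L[:,1];print(k,proj(W,[KP+ZK*.038+xk*d for d in(.010,.03)]).round(0).tolist())
```

```text
0.012422771068135005 [-6.4 -0.8  9.8] [-0.03  0.53  0.04] 34.4583
48 0.01265796821518268 [-0.6 -2.9  7.2] [-0.17  0.15 -0.12] [ 1.162  0.604 -0.955  2.166  1.463  0.194  1.315] [ 3.9 -0.1 -3.9] 35.3083
yel [257.806875 305.19125 ] [ 242  279   33   52 1600]
0 [[275.0, 283.0], [308.0, 310.0]]
1 [[267.0, 288.0], [285.0, 323.0]]
2 [[258.0, 290.0], [258.0, 328.0]]
3 [[248.0, 288.0], [231.0, 323.0]]
```

Run:
```python
from h import *
q0=np.load("q0.npy");u=np.cross(L[:,1],ZK)
for a in(108,168):
    q=q0.copy();q[6]-=np.radians(a);bot.move_j(q);s=telemetry.state()
    print(a,s["gripper_width"],s["wrist_force"].round(1),s["torque"].round(2),s["q"][6].round(3),s["time_s"])
bot.hold(.2)
set_gripper(.04)
print(telemetry.state()["wrist_force"].round(1))
M=R.from_rotvec(telemetry.state()["orientation"]).as_matrix();p=telemetry.state()["tcp_pos"]
for d in(.04,.03):
    try: bot.move_l(p+ZK*d,v=.08);print("out",d);break
    except bot.MotionError as e:print(d,e)
s=telemetry.state();print(s["q"].round(2),s["time_s"])
W=cams.read_camera("wrist");cv2.imwrite("pics/w15.png",W["color"][:,:,::-1])
for c,b in blobs(W,(22,120,100),(34,255,255),(0,0,512,384),1):print("yel",c,b)
for k in(5,6,7,8):
    a=np.radians(-84+24*k);xk=np.cos(a)*u-np.sin(a)*L[:,1];print(k,proj(W,[KP+ZK*.038+xk*d for d in(.010,.02,.03)]).round(0).tolist())
```

```text
108 0.012777350767755637 [ 0.5 -4.6  5.3] [-0.8  -0.05 -0.58] 0.268 36.425
168 0.01313461997744943 [-2.7 -6.7  4.6] [-1.19  0.39 -0.78] -0.78 37.4417
[0.3 1.2 0.2]
out 0.04
[ 1.33  0.58 -1.13  2.2   1.22  0.25 -0.53] 38.6667
yel [257.94056604 264.57264151] [ 245  245   27   41 1060]
5 [[271.0, 248.0], [284.0, 259.0], [297.0, 270.0]]
6 [[265.0, 252.0], [272.0, 267.0], [279.0, 281.0]]
7 [[258.0, 254.0], [258.0, 270.0], [258.0, 285.0]]
8 [[250.0, 252.0], [243.0, 267.0], [236.0, 281.0]]
```

Run:
```python
from h import *
from scipy.optimize import least_squares
M=ori(PSI,.45,1,np.radians(60))
p=KP+L@[-.09,-.03,.15]
bot.movep(p,rv(M));s=telemetry.state();print(s["tcp_pos"].round(3),s["wrist_force"].round(1),s["time_s"])
W=cams.read_camera("wrist");S=cams.read_camera("scene")
t=np.linspace(0,2*np.pi,60);prof=[(0,.028),(.012,.028),(.083,.019),(.113,.019),(.12,.015)]
r=S;box=(235,160,320,250)
def sil(x,y):
    q=proj(r,np.concatenate([np.c_[x+a*np.cos(t),y+a*np.sin(t),0*t+z+.028] for z,a in prof]));return np.r_[q.min(0),q.max(0)]
b=blobs(r,(8,70,60),(22,255,255),box,1)[0][1];ms=np.r_[box[0]-.5+b[0],box[1]-.5+b[1],box[0]+b[0]+b[2],box[1]+b[1]+b[3]]
f=least_squares(lambda p:(sil(*p)-ms),[.575,-.02],x_scale=.01);print(b,f.x,f.fun.round(1))
a=cv2.resize(W["color"][:,:,::-1],None,fx=.8,fy=.8);c=cv2.resize(crop(S,(200,110,350,300),2),(243,307));cv2.imwrite("pics/fin.png",np.hstack([a,c]))
```

```text
[ 0.499 -0.209  0.235] [-0.1 -0.7  0.1] 40.275
[ 24  34  18  35 361] [ 0.5727971  -0.02232842] [ 0.1 -0.9 -0.1  0.8]
```

View pics/fin.png

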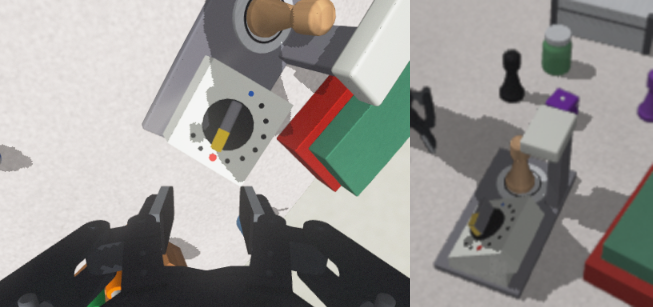

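The wrist picture (left) shows the yellow pointer at (218,142) aimed at the red dot at (212,157). The pawn stands upright inside the tray's circle. The scene picture (right) shows the black pawn, jar and die standing, and the hand clear of the lamp.

```bash
python3 -c "
from cell import ticket,telemetry
print(ticket.close_job(),telemetry.state()['time_s'])"
```

```text
the job is handed in; nothing more can be done
the job is handed in; nothing more can be done
```

The wooden pawn stands upright on the tray, released, and the timer's pointer is at the red dot. I handed the job in at about 40 s of the 64 s.

**Last checks**
- **Pawn:** after the release it stood upright inside the tray's circle. Its middle measured about 5 mm from the tray's in the wrist view and about 4 mm in the scene view, against a limit of 16 mm. A second scene measurement after the timer was turned gave the same position.
- **Timer:** it started in click 0. I gripped the bar and turned it 168° clockwise in one go. After letting go, the pointer lay on the line predicted for click 7, with clicks 6 and 8 clearly off it. I never commanded it past the red dot.
- **Bystanders:** the black pawn, jar and die looked upright and where they were in the last picture. I did not re-measure them. The paint bottle was not in that picture, and the arm never worked near it.
- **Robot:** clear of everything, with wrist force near zero.

**What went wrong or disagreed**
- **Empty closes:** the first close on the pawn and the first on the timer bar both missed. The fingertips seem to sit well behind where the tool-frame description puts them, by roughly 25 mm. I gripped deeper along the tool axis instead.
- **Extra grasp:** I set the pawn back down once and took it again at a steeper lean, to keep the hand clear of the hood.
- **Light push on the timer:** the first grip on the bar pressed on the knob with about 30 N, so I regripped a few millimetres higher before turning it.

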